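# Fetch the gilding pot from the back of the stock rack

### The job

Fetch the small white porcelain pot with the cork, which stands in the back niche of one of the rack's two rows, and stand it in the middle of the saucer. To get at it, first stand the bottle and the jar that are in front of it, in the same row, on the wooden side tray, both of them before you move the pot; once the pot is on the saucer, put the jar and the bottle back upright where each stood. Leave the other row of the rack as it is, and do not tip anything over.

Things in the scene. Friction and masses are not known exactly. Their poses are not given: they have to be found in the camera images.
- rack: Fixed wood rack 235 (x) by 216 mm (y), origin on its underside, +x to its back board. Things stand on its board at z=8. Two rows, y=+-52.5; each has dark round seats at x=-68 (front), -3 (middle), +52 (back), all within 3 mm. Each back seat is a niche: side walls 64 mm apart, 60 high, from x=32 to the back board at x=117 (70 high), so fingers fit only before and behind the thing, along x.
- side_tray: Fixed wooden tray to the left or right of the rack (places swapped with the saucer between starts), 130 mm (x) by 190 mm (y), open above, rim 16 mm high and 6 mm thick, inner floor at z = 6 mm. Origin: centre of its underside. Side area for the bottle and the jar.
- dish: Fixed white saucer, 160 mm diameter, 19 mm high at the rim. Origin: centre of its underside. Its middle is a flat round well, 80 mm wide, 8 mm above the underside; things stand there at z = 8 mm.
- gilt_pot: The wanted thing: small white porcelain pot, round, 42 mm diameter at the belly, with a brown cork of 24 mm diameter, 46 mm tall over the cork; nearly straight-sided up to 22 mm, then narrowing to 26 mm wide at 36 mm; 0.11 kg. Origin: centre of its underside, z up. Starts on a back seat of the rack, in either row.
- bottle_a: Closed amber glass bottle, round, 64 mm diameter and straight up to 70 mm high, then a sloping shoulder and a black screw cap 30 mm wide; 111 mm tall, about 0.2 kg. Origin: centre of its underside, z up. Stands on one of the rack's two front seats (they differ between starts). Alike in shape to bottle_b; told apart by the row it stands in.
- bottle_b: Closed amber glass bottle, round, 64 mm diameter and straight up to 70 mm high, then a sloping shoulder and a black screw cap 30 mm wide; 111 mm tall, about 0.2 kg. Origin: centre of its underside, z up. Stands on one of the rack's two front seats (they differ between starts). Alike in shape to bottle_a; told apart by the row it stands in.
- jar_a: Closed glass jar with a screw lid, round, 46 mm diameter, 58 mm tall (lid from 48 mm up), about 0.09 kg. Origin: centre of its underside, z up. Stands on one of the rack's two middle seats. The wider of the two middle jars, with a white lid.
- jar_b: Closed glass jar with a screw lid, round, 42 mm diameter, 58 mm tall (lid from 48 mm up), about 0.09 kg. Origin: centre of its underside, z up. Stands on one of the rack's two middle seats. The narrower of the two middle jars, with a black lid.
- back_jar: Closed glass jar with a grey screw lid, 50 mm diameter, 52 mm tall. Origin: centre of its underside. Stands on the back seat of the row where the white pot is not; leave it alone.
Things that resemble listed ones, but are neither listed nor needed, are in the scene too. What is shaped like the bottle_b but blue is not meant. Leave any red look-alike of the gilt_pot alone.

How it is judged:
By the outcome, as a careful person would: the job done as asked, in the order asked, and still so for the second after the job is handed in, with the robot touching nothing.
It also fails if it takes over 131 s, if anything falls off the work surface, if the arm or the gripper's body presses on something with over 40 N, if the wrist force passes 120 N, or if a joint passes its speed limit or range.

### The arm

A 6-joint arm with a two-finger parallel gripper is mounted at the origin on a cart in front of the work surface, level with it; the furniture and walls round the work are solid. World frame = base frame: x ahead of the robot, y to its left, z up, the work surface at z = 0. Lengths are in m, angles in rad, forces in N, time in s.
With the tool pointing down it reaches from about 0.325 to 0.925 m from the base axis. Payload 3.1 kg.
Tool frame: the origin (TCP) lies at the very end of the fingers, on their centre line; the grasp point (between the pads) lies 19 mm behind it; z points along the fingers, y is the line along which they close (so a half turn about z gives the same grasp; the last joint's range is limited). The gripper opens to 85 mm and grips with 20 to 120 N. Pads are 22 mm wide; open, the fingers measure 114 mm over their backs; the gripper's body (76 mm by 85 mm) begins 54 mm behind the grasp point. The pads swing forward as they close: fully open they stand 13 mm farther back than shut.
Start: joints at [1.178, 0.217, 1.613, -0, 1.311, -0.112], TCP at [0.173, 0.601, 0.231] pointing down, gripper open.
Joint ranges: [-2.75, 2.75], [-0.78, 2.1], [0.31, 2.55], [-1.13, 4.27], [0.13, 2.63], [-2.58, 2.58]. Speed limits (rad/s): [2.79, 2.79, 3.14, 3.14, 3.14, 3.14].

### API

Orientations are given as a unit quaternion [x, y, z, w].
In Python, from cell import bot, imaging, models gives the robot as it stands.
- The arm moves only by the tool apply_moves, never from a script. Its argument "plan" is a list that holds one entry, the list of rows, each a list of 7 numbers: the opening, from 0 (shut) to 1 (fully open), then the shift along the tool's x, y, z in mm, then the turn, a rotation vector about the tool's x, y, z in rad. In form: [[[claw, tx, ty, tz, rx, ry, rz], ...]]. A call has exactly 5 rows; each row is the pose to reach, as a shift and turn from the pose commanded when the call began, along the tool's axes at that moment; what a row does not reach only later rows make up. A row lasts 1/10 s, in which the tool goes at most 50 mm and 8.59 degrees, less where a joint would pass 70% of its speed; a pose out of reach is approached as far as the arm can. A call with a gripper value outside its range is refused whole. The fingers move at their own pace and stop on an object; the grip force is fixed at half the most. Time passes only in rows, so rows that repeat a pose let the fingers close, or fill a call up. It gives the time, the measured TCP pose, the force, the opening and the grip force at its end, in the units of the state.
- bot.observe(): the state, without advancing time (a new reading comes with each control period).
- imaging.capture(name): name is "scene" or "top" or "wrist"; returns a dict with "color" (400x640x3 uint8, red, green, blue), "K" (3x3 intrinsics, pixels), "world_to_cam" (4x4, takes a point from world to camera coordinates). Camera axes: x right, y down, z forward; pixel columns grow to the right and rows downward; lengths in m; the calibration is good to about 2 mm. The wrist camera is an equidistant fisheye: a pixel r from the principal point sees the ray r / f radians off the axis. A picture is of the moment at which its call begins. There is no depth.
- bot.sign_off(): hands the job in; it is judged then, once.
Trained networks look in a picture, given as the dict that the camera call returned (one of the last four; its "shot" number tells which), for a name from the list of things; names that differ only in an ending like _2 or _b are one class to them, and where a whole thing is asked for, a point or a joint stands for the part that bears it (a point fixed in the world has none). Each returns a list of dicts, best first, with "p" (0 to 1); they miss things now and then, are a little off and sometimes report something else, mostly with a low value. They report only what shows in the picture. A call takes as long as a camera call. They do not tell look-alikes from the thing itself.
- models.boxes_of(label, picture): "xy" ([column, row] in pixels, amid what is visible of it).
The state is a dict: "time": time; "joint_positions": joint angles; "dq": joint speeds; "joint_torque": joint torques, N m; "ee_pos": TCP position; "ee_rot": TCP orientation; "wrist_force": force on the tool from outside, world axes, zero at the start; "wrist_torque": the same for the moment, N m; "opening": opening from 0.0 (shut) to 1.0 (fully open); "finger_force": force on a finger pad.
Only numpy, scipy, OpenCV 4.12 (cv2) and the standard library are available. Lean on these libraries where they do the work, as an engineer would, in place of code of your own. Each camera call takes 0.05 s, during which the arm holds its last target. There are 200 camera calls.

## Working session

There is one attempt and no reset: what is moved stays moved. The work goes in short steps, Python scripts to look and compute and a tool call to move; the robot and the scene stay as the last step left them, time stands still between calls to the robot, and variables do not carry over. Pictures are saved under pics/ and viewed, at most 16 in all, crops included, and the job is handed in when it is done.

Besides the shell and the picture viewer there is one more tool, called after "Call:" as name([rows], argument=value, ...), one row to a line, values as JSON. apply_moves: Moves the arm, as the interface text tells. Its arguments: {"type":"object","properties":{"plan":{"type":"array","items":{"type":"array","items":{"type":"array","items":{"type":"number"}}}}},"required":["plan"]}

```bash
ls; mkdir -p pics; python3 - <<'E'
from cell import bot, imaging, models
import cv2
s=bot.observe(); print(s)
for n in("scene","top"):
    c=imaging.capture(n); cv2.imwrite(f"pics/{n}0.png",c["color"][:,:,::-1]); print(n,c["K"].tolist(),c["world_to_cam"].round(4).tolist())
E
```

```text
pics
{'time': 0.0, 'joint_positions': array([ 1.17780707e+00,  2.17747048e-01,  1.61494495e+00,  1.23858773e-05,
        1.31130533e+00, -1.12189446e-01]), 'dq': array([-0.00012985, -0.00216859,  0.000183  ,  0.00030656, -0.0003561 ,
       -0.00087111]), 'joint_torque': array([ 1.96778055e-03, -3.96865404e+01, -3.03842461e+01, -1.47613036e-04,
        9.86742962e-03, -4.50196637e-06]), 'ee_pos': array([0.17285443, 0.59976553, 0.22996704]), 'ee_rot': array([ 1.39940576e-01,  9.90159174e-01, -1.16268726e-03, -3.06271605e-04]), 'wrist_force': array([-0.65799005,  0.55757248,  0.64079583]), 'wrist_torque': array([ 0.04869134, -0.02584937, -0.00587331]), 'finger_force': 0.0, 'opening': 0.9998805931867161}
scene [[391.77704558707643, 0.0, 324.8502890414643], [0.0, 391.77704558707643, 197.7121135891486], [0.0, 0.0, 1.0]] [[0.6305, -0.7762, -0.005, -0.4162], [-0.5273, -0.4236, -0.7366, 0.3193], [0.5696, 0.4671, -0.6763, 0.7177], [0.0, 0.0, 0.0, 1.0]]
top [[435.94387411090906, 0.0, 323.41027467962755], [0.0, 435.94387411090906, 194.00266594393815], [0.0, 0.0, 1.0]] [[-0.0005, -0.9999, -0.0116, -0.031], [-0.9911, 0.002, -0.1332, 0.5852], [0.1333, 0.0114, -0.991, 1.1186], [0.0, 0.0, 0.0, 1.0]]
```

View pics/scene0.png

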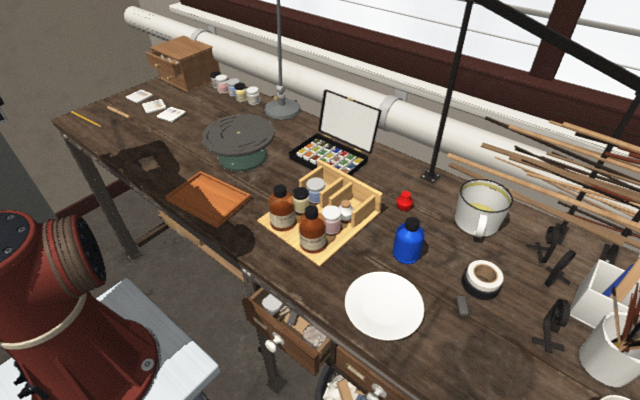

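View pics/top0.png

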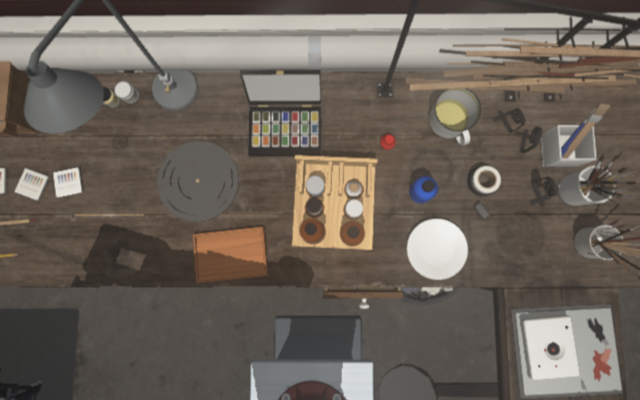

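Scene: the rack is at about (320,212), the tray at (208,198) and the saucer at (384,305). Top: the rack is at (335,203), the tray at (230,253) and the saucer at (437,248).

Candidates for the pot:
- The white corked thing at the back of the right row, top (354,188) and scene (346,211).
- The red look-alike at top (388,141).
- The grey-lid back jar at top (315,184).
- The white-lid jar at top (354,208).

I choose the one at (354,188) and will check it in a close crop.

```bash
cat > h.py <<'E'
from cell import bot, imaging, models
import numpy as np, cv2
from scipy.optimize import least_squares
from scipy.spatial.transform import Rotation as R
def ray(c,px,wrist=False):
    K=c["K"];T=c["world_to_cam"]
    u=np.array([(px[0]-K[0,2])/K[0,0],(px[1]-K[1,2])/K[1,1]])
    if wrist:
        t=np.linalg.norm(u); d=np.r_[u/max(t,1e-9)*np.sin(t),np.cos(t)]
    else: d=np.r_[u,1]
    d=T[:3,:3].T@d
    return -T[:3,:3].T@T[:3,3], d/np.linalg.norm(d)
def tri(rays):
    A=sum(np.eye(3)-np.outer(d,d) for o,d in rays); b=sum((np.eye(3)-np.outer(d,d))@o for o,d in rays)
    p=np.linalg.solve(A,b); return p,[round(1e3*np.linalg.norm((np.eye(3)-np.outer(d,d))@(p-o)),1) for o,d in rays]
def at_z(r,z): o,d=r; return o+d*(z-o[2])/d[2]
def proj(c,P,wrist=False):
    p=c["world_to_cam"][:3,:3]@P+c["world_to_cam"][:3,3]
    u=p[:2]/p[2]
    if wrist: t=np.arctan2(np.linalg.norm(p[:2]),p[2]); u=p[:2]/max(np.linalg.norm(p[:2]),1e-9)*t
    return c["K"][:2,:2]@u+c["K"][:2,2]
E
python3 - <<'E'
from h import *
s=imaging.capture("scene");t=imaging.capture("top")
a=cv2.resize(s["color"][160:270,250:390],None,fx=5,fy=5,interpolation=cv2.INTER_CUBIC)
b=cv2.resize(t["color"][145:260,285:385],None,fx=5,fy=5,interpolation=cv2.INTER_CUBIC)
cv2.imwrite("pics/s1.png",a[:,:,::-1]);cv2.imwrite("pics/t1.png",b[:,:,::-1])
for n in["gilt_pot","bottle_a","jar_a","back_jar","dish","side_tray","rack"]:
    for c in(s,t): print(n,[(np.round(d["xy"],1).tolist(),round(d["p"],2)) for d in models.boxes_of(n,c)][:4])
E
```

```text
gilt_pot [([402.5, 201.7], 0.61), ([344.4, 208.7], 0.56)]
gilt_pot [([349.6, 190.6], 0.65), ([386.4, 143.6], 0.6)]
bottle_a [([282.8, 210.7], 0.79), ([316.4, 232.1], 0.7), ([407.3, 240.2], 0.65), ([335.0, 205.5], 0.23)]
bottle_a [([420.5, 190.0], 0.85), ([349.8, 231.5], 0.73)]
jar_a [([330.3, 217.6], 0.8), ([299.7, 198.0], 0.74)]
jar_a [([315.4, 206.7], 0.67), ([353.5, 210.5], 0.54)]
back_jar [([311.9, 186.8], 0.57)]
back_jar [([317.9, 183.2], 0.63), ([336.3, 198.1], 0.26), ([351.8, 234.7], 0.25)]
dish [([386.5, 301.4], 0.63)]
dish [([434.9, 247.8], 0.65)]
side_tray [([209.2, 198.0], 0.73), ([338.7, 202.8], 0.45), ([278.8, 208.3], 0.17)]
side_tray [([316.1, 184.9], 0.72), ([229.9, 253.4], 0.64)]
rack [([335.6, 206.5], 0.8)]
rack [([336.5, 198.3], 0.83)]
```

View pics/s1.png

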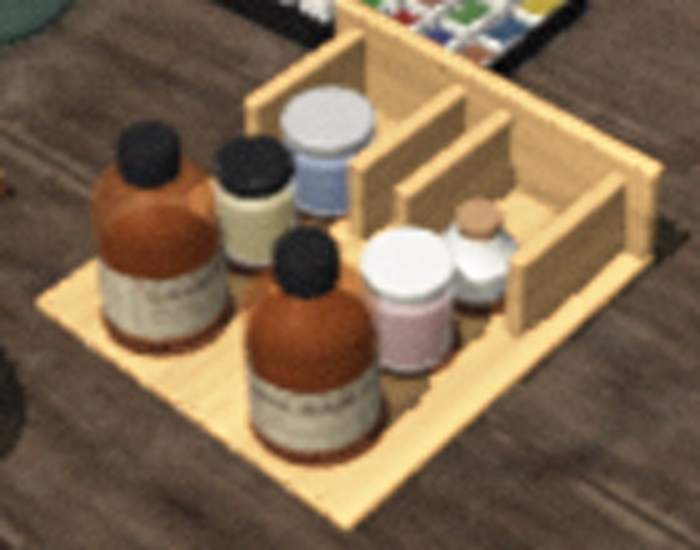

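View pics/t1.png

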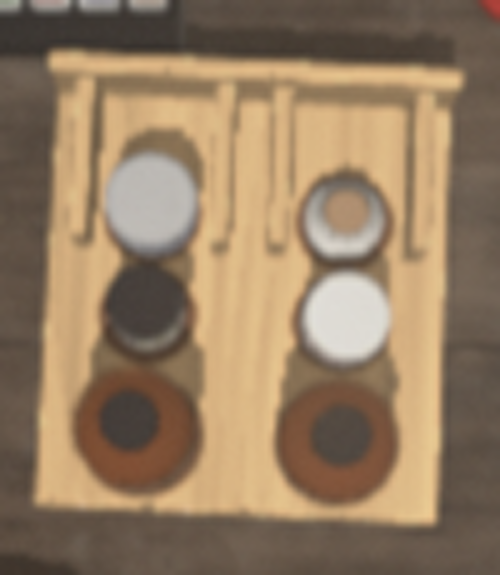

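The crops show the right row holding the amber bottle (t1 341,433), the white-lid jar (345,315) and the corked white pot (347,210). That confirms the pot. The left row must stay as it is.

```bash
python3 - <<'E'
from h import *
s=imaging.capture("scene");t=imaging.capture("top")
for n,a,b in[("bottle",(311.4,209),(353.2,231.6)),("jar",(331.4,211.6),(354,208)),("pot",(345.8,203),(354.4,187)),("obottle",(279.6,188),(310.6,228.4)),("ojar",(301,191),(314.2,205)),
 ("FL",(258,220),(292.4,245.6)),("FR",(319.4,263.6),(372.4,249)),("BR",(382,194),(377.4,160)),("BL",(318,161),(295,157))]:
    p,e=tri([ray(s,a),ray(t,b)]); print(n,(1e3*p).round(1),e)
# tray, dish by colour
for nm,c in(("scene",s),("top",t)):
    hsv=cv2.cvtColor(c["color"],cv2.COLOR_RGB2HSV)
    for k,z,m in(("tray",.016,cv2.inRange(hsv,(5,120,70),(14,255,255))),("dish",.019,cv2.inRange(hsv,(0,0,170),(180,45,255)))):
        n,l,st,ce=cv2.connectedComponentsWithStats(m)
        seed={"trayscene":(209,198),"traytop":(230,253),"dishscene":(386,305),"dishtop":(437,248)}[k+nm]
        i=min((i for i in range(1,n) if st[i,4]>500),key=lambda i:np.hypot(*(ce[i]-seed)))
        q=np.argwhere(l==i)[:,::-1].astype(np.float32)
        P=np.array([at_z(ray(c,x),z)[:2] for x in q])*1e3
        r=cv2.minAreaRect(P.astype(np.float32)); ctr,rad=cv2.minEnclosingCircle(P.astype(np.float32))
        print(nm,k,st[i,4],"rect",np.round(r[0],1),np.round(r[1],1),round(r[2],1),"circ",np.round(ctr,1),round(rad,1))
w=imaging.capture("wrist");print(w["K"],w["world_to_cam"].round(3)); cv2.imwrite("pics/w0.png",w["color"][:,:,::-1])
E
```

```text
bottle [ 482.4 -106.   115.2] [np.float64(0.7), np.float64(0.7)]
jar [ 546.1 -111.9   61.8] [np.float64(1.0), np.float64(1.0)]
pot [ 602.4 -113.7   49.8] [np.float64(0.4), np.float64(0.4)]
obottle [490.2  -1.4 114.3] [np.float64(0.4), np.float64(0.4)]
ojar [553.6  -8.7  65. ] [np.float64(0.8), np.float64(0.8)]
FL [451.   51.3   4. ] [np.float64(1.7), np.float64(1.7)]
FR [ 440.5 -162.4    9.2] [np.float64(0.1), np.float64(0.1)]
BR [ 671.5 -173.8   65.2] [np.float64(0.5), np.float64(0.5)]
BL [681.7  42.6  59.1] [np.float64(0.7), np.float64(0.7)]
scene tray 2656 rect [422.2 209. ] [139.6 202.9] 6.2 circ [419.5 209.5] 119.8
scene dish 4279 rect [ 439.2 -335. ] [157.5 159.9] 38.9 circ [ 440.1 -333.6] 80.5
top tray 3437 rect [428.2 218.4] [128.4 190.4] 6.2 circ [427.5 219.1] 111.6
top dish 2906 rect [ 441.  -332.3] [159.  157.7] 89.9 circ [ 441.4 -332.1] 80.3
[[309.70691629   0.         323.76788026]
 [  0.         309.70691629 195.36481811]
 [  0.           0.           1.        ]] [[ 0.276  0.961  0.001 -0.626]
 [ 0.921 -0.265  0.285 -0.036]
 [ 0.274 -0.078 -0.959  0.379]
 [ 0.     0.     0.     1.   ]]
```

View pics/w0.png

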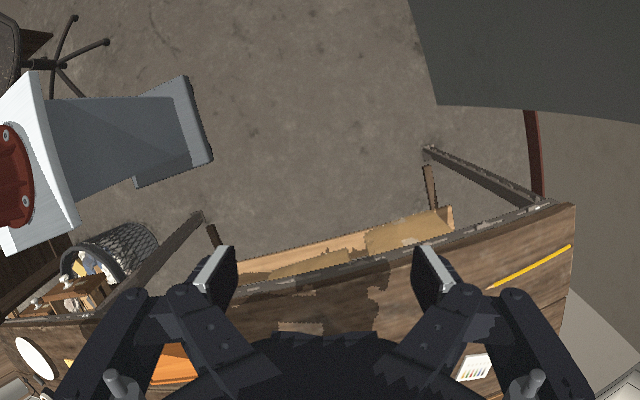

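The wrist view shows only the tray edge and the floor, so nothing useful yet. I'll move towards the rack, align the tool with it, and then refine with the wrist camera.

Call:
apply_moves([
  [[1,-29,-35,0,0,0,-0.116],[1,-58,-70,0,0,0,-0.232],[1,-87,-105,0,0,0,-0.232],[1,-116,-140,0,0,0,-0.232],[1,-145,-175,0,0,0,-0.232]],
])

```text
time: 1.55
ee_pos: [0.2644, 0.3907, 0.2315]
ee_rot: [0.024, 1.0, 0.0, 0.0]
wrist_force: [1.0, -0.7, 1.5]
opening: 1.0
finger_force: 0.0
```

Call:
apply_moves([
  [[1,-20,-40,0,0,0,0],[1,-40,-80,0,0,0,0],[1,-60,-120,0,0,0,0],[1,-80,-160,0,0,0,0],[1,-100,-200,0,0,0,0]],
])

```text
time: 2.05
ee_pos: [0.3546, 0.186, 0.2318]
ee_rot: [0.024, 1.0, 0.0, 0.001]
wrist_force: [0.7, 0.8, 0.6]
opening: 0.995
finger_force: 0.0
```

Call:
apply_moves([
  [[1,-20,-40,0,0,0,0],[1,-40,-80,0,0,0,0],[1,-60,-120,0,0,0,0],[1,-80,-160,0,0,0,0],[1,-100,-200,0,0,0,0]],
])

```text
time: 2.55
ee_pos: [0.4448, -0.019, 0.2317]
ee_rot: [0.025, 1.0, 0.0, 0.001]
wrist_force: [1.1, 0.6, 0.3]
opening: 1.0
finger_force: 0.0
```

```bash
python3 - <<'E'
from h import *
import pickle
c=imaging.capture("wrist"); pickle.dump(c,open("w1.pkl","wb"))
cv2.imwrite("pics/w1.png",c["color"][:,:,::-1])
print(bot.observe()["ee_pos"],[ (k,np.round(proj(c,np.array(p)/1e3,True),1).tolist()) for k,p in dict(bot=(482,-106,117),jar=(546,-112,64),pot=(602,-114,52)).items()])
E
```

```text
[ 0.44760091 -0.02491201  0.23228664] [('bot', [232.0, 234.4]), ('jar', [247.9, 266.2]), ('pot', [255.2, 299.0])]
```

View pics/w1.png

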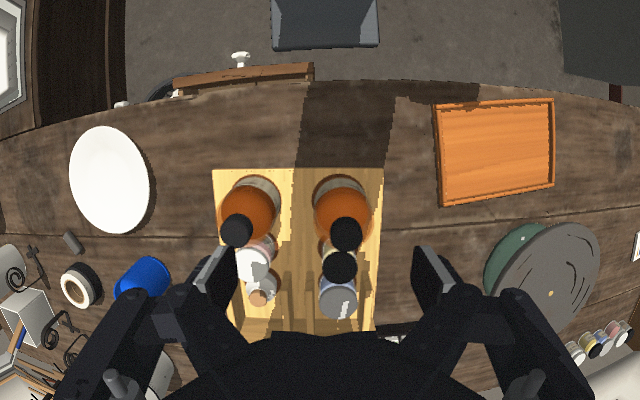

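Call:
apply_moves([
  [[1,-10,-40,0,0,0,0],[1,-15,-80,0,0,0,0],[1,-15,-90,0,0,0,0],[1,-15,-90,0,0,0,0],[1,-15,-90,0,0,0,0]],
])

```text
time: 3.1
ee_pos: [0.4546, -0.1068, 0.2312]
ee_rot: [0.024, 1.0, 0.001, -0.0]
wrist_force: [-0.4, -0.1, -0.6]
opening: 1.0
finger_force: 0.0
```

```bash
python3 - <<'E'
from h import *
import pickle
c=imaging.capture("wrist"); pickle.dump(c,open("w2.pkl","wb"))
cv2.imwrite("pics/w2.png",c["color"][:,:,::-1])
print(bot.observe()["ee_pos"])
E
```

```text
[ 0.45461507 -0.1064645   0.23119585]
```

View pics/w2.png

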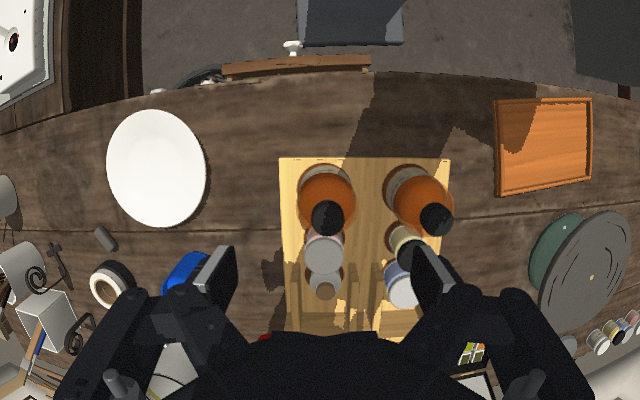

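w1 shows the row from the left: cap (237,231), jar lid (252,264), cork (260,297). w2 shows it centred: cap (328,219), white lid (323,254), cork (325,290). The tray and saucer are clear in both.

```bash
python3 - <<'E'
from h import *
import pickle
w1,w2=[pickle.load(open(f"w{i}.pkl","rb")) for i in(1,2)]
s=imaging.capture("scene");t=imaging.capture("top")
for n,a,b,d,e in[("bottle",(311.4,209),(353.2,231.6),(237,232),(328,219)),("jar",(331.4,211.6),(354,208),(252,264.5),(323,254)),("pot",(345.8,203),(354.4,187),(260,297.5),(325,290))]:
    rs=[ray(s,a),ray(t,b),ray(w1,d,True),ray(w2,e,True)]
    print(n,*[(list((1e3*tri(q)[0]).round(1)),[float(v) for v in tri(q)[1]]) for q in(rs,rs[2:],rs[:2])])
# tray/dish from wrist
for c,sd in((w1,((495,152),(110,180))),(w2,((545,145),(157,168)))):
    hsv=cv2.cvtColor(c["color"],cv2.COLOR_RGB2HSV)
    for k,z,m,seed in(("tray",.016,cv2.inRange(hsv,(5,120,60),(14,255,255)),sd[0]),("dish",.019,cv2.inRange(hsv,(0,0,150),(180,60,255)),sd[1])):
        n,l,st,ce=cv2.connectedComponentsWithStats(m); i=l[seed[1],seed[0]]
        P=np.array([at_z(ray(c,x,True),z)[:2] for x in np.argwhere(l==i)[:,::-1]]).astype(np.float32)*1e3
        print(k,i,st[i,4],[np.round(v,1) for v in cv2.minAreaRect(P)],np.round(cv2.minEnclosingCircle(P)[0],1),P.mean(0).round(1))
o=bot.observe();print(o["ee_pos"],o["ee_rot"])
E
```

```text
bottle ([np.float64(482.6), np.float64(-104.1), np.float64(111.9)], [2.3, 1.6, 1.8, 1.2]) ([np.float64(483.0), np.float64(-103.4), np.float64(108.6)], [0.2, 0.2]) ([np.float64(482.4), np.float64(-106.0), np.float64(115.2)], [0.7, 0.7])
jar ([np.float64(546.6), np.float64(-110.5), np.float64(58.4)], [2.4, 1.2, 2.2, 1.9]) ([np.float64(551.0), np.float64(-111.2), np.float64(48.4)], [1.2, 1.2]) ([np.float64(546.1), np.float64(-111.9), np.float64(61.8)], [1.0, 1.0])
pot ([np.float64(603.9), np.float64(-111.6), np.float64(45.7)], [1.9, 2.4, 2.5, 0.9]) ([np.float64(609.8), np.float64(-111.7), np.float64(36.5)], [0.6, 0.6]) ([np.float64(602.4), np.float64(-113.7), np.float64(49.8)], [0.4, 0.4])
tray 11 11519 [array([426.2, 216.5]), array([131.6, 196.1]), np.float64(6.0)] [427.2 216.9] [425.2 207.1]
dish 9 6760 [array([ 441.7, -329.8]), array([158.6, 160.4]), np.float64(73.2)] [ 441.5 -330.8] [ 439.8 -324.8]
tray 8 8724 [array([426.2, 215. ]), array([130.8, 199.3]), np.float64(6.2)] [426.5 214.7] [426.  203.9]
dish 10 9258 [array([ 440.7, -330.9]), array([160. , 157.5]), np.float64(89.2)] [ 441.3 -331.2] [ 439.5 -325.7]
[ 0.45470271 -0.10630778  0.23122246] [ 2.34750147e-02  9.99724395e-01  2.29259137e-04 -7.54087301e-05]
```

```bash
python3 - <<'E'
from h import *
import pickle
w2=pickle.load(open("w2.pkl","rb"))
s=imaging.capture("scene");t=imaging.capture("top")
for n,z,a,b,e in[("bottle",.119,(311.4,209),(353.2,231.6),(328,219)),("jar",.066,(331.4,211.6),(354,208),(323,254)),("pot",.054,(345.8,203),(354.4,187),(325,290))]:
    rs=[ray(s,a),ray(t,b),ray(w2,e,True)]
    print(n,[(1e3*at_z(r,z)[:2]).round(1).tolist() for r in rs],[(1e3*tri([rs[i],rs[j]])[0]).round(1).tolist() for i,j in((0,2),(1,2))])
E
```

```text
bottle [[480.0, -109.0], [481.7, -105.3], [478.8, -103.4]] [[482.9, -104.3, 112.7], [481.9, -104.6, 111.6]]
jar [[543.5, -115.1], [545.0, -110.9], [540.6, -110.9]] [[545.3, -111.8, 60.9], [546.0, -111.4, 55.6]]
pot [[599.1, -116.6], [601.5, -113.2], [597.3, -111.3]] [[604.3, -111.8, 46.0], [602.6, -112.6, 46.3]]
```

Call:
apply_moves([
  [[1,-27,2,0,0,0,0],[1,-27,2,45,0,0,0],[1,-27,2,90,0,0,0],[1,-27,2,130,0,0,0],[1,-27,2,150,0,0,0]],
])

```text
time: 3.85
ee_pos: [0.479, -0.1051, 0.0774]
ee_rot: [0.024, 1.0, 0.001, -0.003]
wrist_force: [-0.2, 0.5, 0.5]
opening: 1.003
finger_force: 0.0
```

Call:
apply_moves([
  [[1,0,0,10,0,0,0],[1,0,0,20,0,0,0],[1,0,0,29,0,0,0],[1,0,0,29,0,0,0],[1,0,0,29,0,0,0]],
])

```text
time: 4.35
ee_pos: [0.4827, -0.1073, 0.0531]
ee_rot: [0.024, 1.0, -0.0, 0.001]
wrist_force: [-1.0, -1.1, -0.4]
opening: 1.001
finger_force: 0.0
```

```bash
python3 - <<'E'
from h import *
c=imaging.capture("wrist"); cv2.imwrite("pics/w3.png",c["color"][:,:,::-1]); o=bot.observe();print(o["ee_pos"],o["wrist_force"])
E
```

```text
[ 0.48283785 -0.10733484  0.05329992] [-0.23788682 -0.79687898  0.44494993]
```

View pics/w3.png

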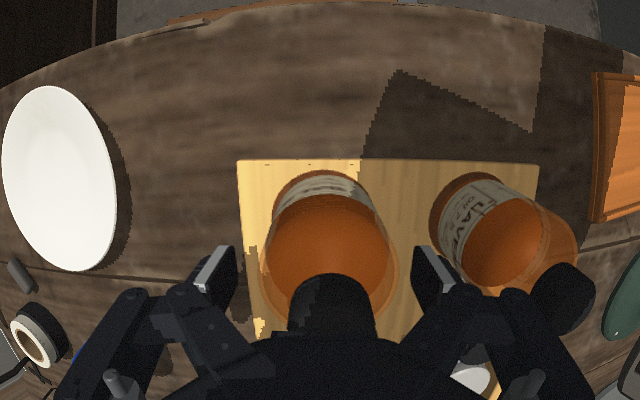

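w3: the bottle (col ~329) sits between the pads (235 and 412, midpoint 324), so it's centred. Closing now.

Call:
apply_moves([
  [[0,0,0,0,0,0,0],[0,0,0,0,0,0,0],[0,0,0,0,0,0,0],[0,0,0,0,0,0,0],[0,0,0,0,0,0,0]],
])

```text
time: 4.9
ee_pos: [0.4831, -0.1074, 0.0536]
ee_rot: [0.024, 1.0, -0.0, 0.001]
wrist_force: [-0.0, 0.1, 5.9]
opening: 0.716
finger_force: 65.5
```

Call:
apply_moves([
  [[0,0,0,0,0,0,0],[0,0,0,0,0,0,0],[0,0,0,-3,0,0,0],[0,0,0,-6,0,0,0],[0,0,0,-10,0,0,0]],
])

```text
time: 5.4
ee_pos: [0.481, -0.1067, 0.0618]
ee_rot: [0.024, 1.0, 0.0, -0.001]
wrist_force: [0.1, -0.7, -1.9]
opening: 0.713
finger_force: 65.2
```

Call:
apply_moves([
  [[0,0,0,-35,0,0,0],[0,0,0,-75,0,0,0],[0,0,0,-115,0,0,0],[0,5,25,-130,0,0,0],[0,15,65,-130,0,0,0]],
])

```text
time: 5.9
ee_pos: [0.4733, -0.0429, 0.1967]
ee_rot: [0.026, 1.0, -0.001, 0.005]
wrist_force: [1.2, -0.1, -2.3]
opening: 0.71
finger_force: 66.2
```

Call:
apply_moves([
  [[0,13,44,0,0,0,0],[0,26,88,0,0,0,0],[0,39,132,0,0,0,0],[0,52,176,0,0,0,0],[0,62,220,0,0,0,0]],
])

```text
time: 6.4
ee_pos: [0.4175, 0.1829, 0.1921]
ee_rot: [0.024, 1.0, -0.0, -0.0]
wrist_force: [0.2, -0.1, -1.8]
opening: 0.714
finger_force: 66.2
```

Call:
apply_moves([
  [[0,0,40,0,0,0,0],[0,0,70,10,0,0,0],[0,0,81,40,0,0,0],[0,0,81,80,0,0,0],[0,0,81,105,0,0,0]],
])

```text
time: 6.9
ee_pos: [0.4208, 0.2622, 0.0846]
ee_rot: [0.024, 1.0, -0.001, -0.002]
wrist_force: [-0.9, 0.8, -2.2]
opening: 0.711
finger_force: 66.2
```

Call:
apply_moves([
  [[0,0,0,10,0,0,0],[0,0,0,20,0,0,0],[0,0,0,28,0,0,0],[0,0,0,33,0,0,0],[0,0,0,33,0,0,0]],
])

```text
time: 7.4
ee_pos: [0.4232, 0.2623, 0.0545]
ee_rot: [0.025, 1.0, 0.0, 0.0]
wrist_force: [-0.8, 0.2, -2.5]
opening: 0.709
finger_force: 66.2
```

Call:
apply_moves([
  [[0,0,0,1,0,0,0],[0,0,0,2,0,0,0],[0,0,0,3,0,0,0],[0,0,0,3,0,0,0],[0,0,0,3,0,0,0]],
])

```text
time: 7.9
ee_pos: [0.4233, 0.2625, 0.0517]
ee_rot: [0.024, 1.0, 0.0, 0.0]
wrist_force: [0.3, 1.0, -0.5]
opening: 0.71
finger_force: 66.3
```

Call:
apply_moves([
  [[1,0,0,0,0,0,0],[1,0,0,0,0,0,0],[1,0,0,0,0,0,0],[1,0,0,0,0,0,0],[1,0,0,0,0,0,0]],
])

```text
time: 8.4
ee_pos: [0.4229, 0.2623, 0.0513]
ee_rot: [0.024, 1.0, 0.0, 0.0]
wrist_force: [0.6, 0.1, 0.5]
opening: 1.001
finger_force: 0.0
```

Call:
apply_moves([
  [[1,0,0,-15,0,0,0],[1,0,0,-45,0,0,0],[1,0,0,-90,0,0,0],[1,0,0,-120,0,0,0],[1,-20,-35,-130,0,0,0]],
])

```text
time: 8.9
ee_pos: [0.4426, 0.2298, 0.186]
ee_rot: [0.022, 1.0, 0.002, 0.003]
wrist_force: [1.9, -0.9, 0.3]
opening: 1.003
finger_force: 0.0
```

Call:
apply_moves([
  [[1,-16,-44,0,0,0,0],[1,-32,-88,0,0,0,0],[1,-48,-132,0,0,0,0],[1,-64,-176,0,0,0,0],[1,-80,-220,0,0,0,0]],
])

```text
time: 9.4
ee_pos: [0.5106, 0.0009, 0.1815]
ee_rot: [0.024, 1.0, 0.0, 0.0]
wrist_force: [0.4, -0.2, 0.3]
opening: 1.001
finger_force: 0.0
```

Call:
apply_moves([
  [[1,-16,-44,0,0,0,0],[1,-32,-88,0,0,0,0],[1,-40,-112,15,0,0,0],[1,-40,-112,50,0,0,0],[1,-40,-112,60,0,0,0]],
])

```text
time: 9.9
ee_pos: [0.5421, -0.1112, 0.1177]
ee_rot: [0.025, 1.0, 0.001, -0.003]
wrist_force: [-0.7, 0.7, -1.9]
opening: 0.998
finger_force: 0.0
```

```bash
python3 - <<'E'
from h import *
import pickle
c=imaging.capture("wrist");c=imaging.capture("wrist"); pickle.dump(c,open("w4.pkl","wb"));cv2.imwrite("pics/w4.png",c["color"][:,:,::-1]); o=bot.observe();print(o["ee_pos"],o["wrist_force"])
E
```

```text
[ 0.5423314  -0.11014022  0.11865607] [-0.40079078  0.58204198 -0.07832646]
```

View pics/w4.png

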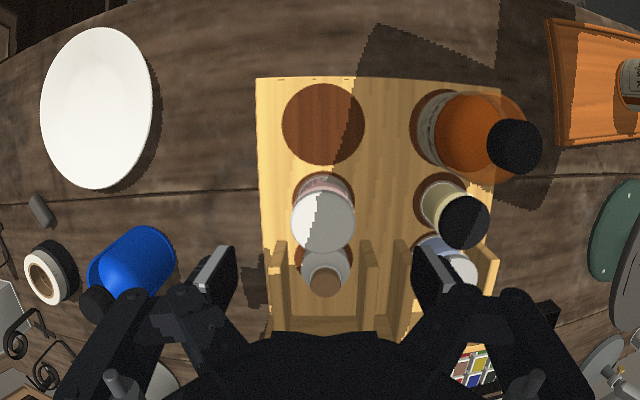

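w4: the front seat is empty (323,124). The jar lid is at (323,222), the cork at (326,284), and the pads are at 235 and 412.

```bash
python3 - <<'E'
from h import *
import pickle
w2,w4=[pickle.load(open(f"w{i}.pkl","rb")) for i in(2,4)]
t=imaging.capture("top")
print("seat",(1e3*at_z(ray(w4,(323,124),True),.008)).round(1))
for n,z,b,e,f in[("jar",.066,(354,208),(323,254),(323,222)),("pot",.054,(354.4,187),(325,290),(326,283))]:
    rs=[ray(t,b),ray(w2,e,True),ray(w4,f,True)]
    print(n,[(1e3*at_z(r,z)[:2]).round(1).tolist() for r in rs],[(1e3*tri([rs[i] for i in k])[0]).round(1).tolist() for k in((1,2),(0,2),(0,1,2))])
E
```

```text
seat [ 481.9 -107.     8. ]
jar [[545.0, -110.9], [540.6, -110.9], [543.8, -110.2]] [[552.6, -111.0, 42.9], [545.3, -110.7, 62.3], [546.1, -111.0, 57.0]]
pot [[601.5, -113.2], [597.3, -111.3], [599.5, -110.6]] [[629.1, -112.0, 7.0], [601.9, -112.0, 50.5], [602.3, -111.9, 48.1]]
```

Call:
apply_moves([
  [[1,0,0,30,0,0,0],[1,0,0,60,0,0,0],[1,0,0,85,0,0,0],[1,0,0,98,0,0,0],[1,0,0,98,0,0,0]],
])

```text
time: 10.55
ee_pos: [0.544, -0.1102, 0.0226]
ee_rot: [0.024, 1.0, 0.0, -0.001]
wrist_force: [0.0, 0.7, -1.1]
opening: 1.004
finger_force: 0.0
```

Call:
apply_moves([
  [[1,0,0,0,0,0,0],[0,0,0,0,0,0,0],[0,0,0,0,0,0,0],[0,0,0,0,0,0,0],[0,0,0,0,0,0,0]],
])

```text
time: 11.05
ee_pos: [0.5461, -0.1115, 0.0248]
ee_rot: [0.024, 1.0, -0.0, 0.001]
wrist_force: [-0.5, 0.0, 5.2]
opening: 0.517
finger_force: 61.5
```

Call:
apply_moves([
  [[0,0,0,0,0,0,0],[0,0,0,0,0,0,0],[0,0,0,0,0,0,0],[0,0,0,0,0,0,0],[0,0,0,0,0,0,0]],
])

```text
time: 11.55
ee_pos: [0.5461, -0.1115, 0.0248]
ee_rot: [0.024, 1.0, -0.0, 0.001]
wrist_force: [-0.0, 0.7, 5.1]
opening: 0.515
finger_force: 61.6
```

Call:
apply_moves([
  [[0,0,0,-10,0,0,0],[0,0,0,-50,0,0,0],[0,0,0,-95,0,0,0],[0,0,0,-130,0,0,0],[0,18,39,-130,0,0,0]],
])

```text
time: 12.05
ee_pos: [0.5354, -0.0756, 0.1613]
ee_rot: [0.027, 1.0, -0.003, 0.008]
wrist_force: [0.4, -0.1, -1.0]
opening: 0.512
finger_force: 61.4
```

Call:
apply_moves([
  [[0,18,39,0,0,0,0],[0,36,78,0,0,0,0],[0,54,117,0,0,0,0],[0,72,156,0,0,0,0],[0,90,195,0,0,0,0]],
])

```text
time: 12.55
ee_pos: [0.4468, 0.1291, 0.1533]
ee_rot: [0.025, 1.0, -0.0, -0.0]
wrist_force: [0.3, 0.6, -0.5]
opening: 0.512
finger_force: 61.4
```

Call:
apply_moves([
  [[0,10,25,0,0,0,0],[0,19,38,10,0,0,0],[0,19,38,55,0,0,0],[0,19,38,90,0,0,0],[0,19,38,110,0,0,0]],
])

```text
time: 13.05
ee_pos: [0.4281, 0.1664, 0.0404]
ee_rot: [0.024, 1.0, -0.001, -0.003]
wrist_force: [0.3, -0.1, -0.5]
opening: 0.514
finger_force: 61.4
```

Call:
apply_moves([
  [[0,0,0,10,0,0,0],[0,0,0,16,0,0,0],[0,0,0,20,0,0,0],[0,0,0,21,0,0,0],[0,0,0,21,0,0,0]],
])

```text
time: 13.55
ee_pos: [0.4322, 0.1669, 0.0232]
ee_rot: [0.024, 1.0, 0.0, 0.001]
wrist_force: [0.2, -0.2, 0.3]
opening: 0.513
finger_force: 61.4
```

Call:
apply_moves([
  [[0.75,0,0,0,0,0,0],[0.75,0,0,0,0,0,0],[0.75,0,0,0,0,0,0],[0.75,0,0,0,0,0,0],[0.75,0,0,0,0,0,0]],
])

```text
time: 14.05
ee_pos: [0.4313, 0.1668, 0.0224]
ee_rot: [0.024, 1.0, 0.0, 0.0]
wrist_force: [-0.6, -0.6, -0.4]
opening: 0.745
finger_force: 0.0
```

Call:
apply_moves([
  [[0.75,0,0,-10,0,0,0],[0.75,0,0,-45,0,0,0],[0.75,0,0,-90,0,0,0],[0.75,0,0,-130,0,0,0],[0.75,0,0,-160,0,0,0]],
])

```text
time: 14.55
ee_pos: [0.4323, 0.1671, 0.1861]
ee_rot: [0.024, 1.0, 0.001, 0.002]
wrist_force: [0.9, 0.8, 0.2]
opening: 0.751
finger_force: 0.0
```

```bash
python3 - <<'E'
from h import *
c=imaging.capture("scene"); 
a=cv2.resize(c["color"][130:290,150:400],None,fx=3,fy=3,interpolation=cv2.INTER_CUBIC);cv2.imwrite("pics/s2.png",a[:,:,::-1]); o=bot.observe();print(o["ee_pos"],o["joint_positions"].round(2),o["opening"])
E
```

```text
[0.43554906 0.16787808 0.19111509] [ 0.22 -0.1   2.02  0.    1.2  -1.3 ] 0.746795316524038
```

View pics/s2.png

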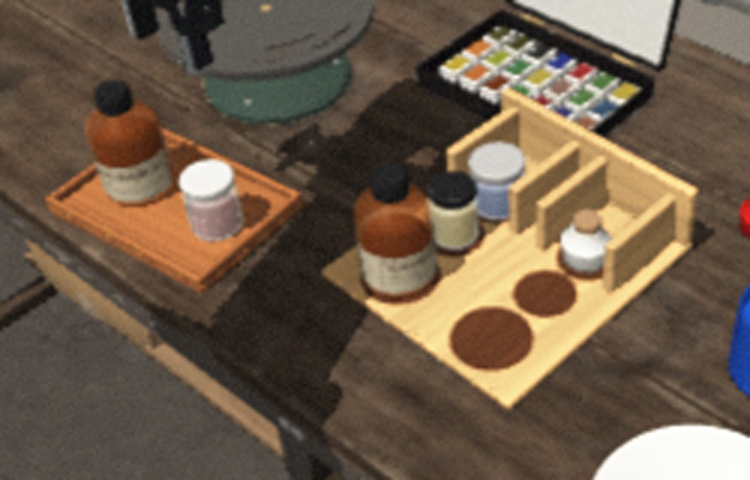

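s2: the bottle and jar stand upright in the tray, both seats of the right row are free, and the pot is untouched. Next is the pot, with the gripper turned 90°.

Call:
apply_moves([
  [[0.75,-17,-25,0,0,0,0.14],[0.75,-34,-50,0,0,0,0.28],[0.75,-51,-75,0,0,0,0.42],[0.75,-68,-100,0,0,0,0.56],[0.75,-85,-125,0,0,0,0.7]],
])

```text
time: 15.1
ee_pos: [0.5105, 0.0367, 0.1828]
ee_rot: [0.368, 0.93, 0.0, 0.0]
wrist_force: [0.6, 0.4, -0.2]
opening: 0.75
finger_force: 0.0
```

Call:
apply_moves([
  [[0.75,-34,-10,0,0,0,0.14],[0.75,-67,-20,0,0,0,0.28],[0.75,-101,-29,0,0,0,0.42],[0.75,-134,-39,0,0,0,0.56],[0.75,-168,-49,0,0,0,0.7]],
])

```text
time: 15.6
ee_pos: [0.6002, -0.1137, 0.1826]
ee_rot: [0.665, 0.747, 0.0, -0.0]
wrist_force: [-0.1, -0.3, 0.2]
opening: 0.749
finger_force: 0.0
```

Call:
apply_moves([
  [[0.75,0,0,0,0,0,0.1],[0.75,0,0,20,0,0,0.171],[0.75,0,0,50,0,0,0.171],[0.75,0,0,70,0,0,0.171],[0.75,0,0,70,0,0,0.171]],
])

```text
time: 16.1
ee_pos: [0.5965, -0.1116, 0.1085]
ee_rot: [0.724, 0.69, -0.002, -0.004]
wrist_force: [-0.0, 0.1, -0.3]
opening: 0.748
finger_force: 0.0
```

```bash
python3 - <<'E'
from h import *
import pickle
for i in range(4): c=imaging.capture("wrist")
pickle.dump(c,open("w5.pkl","wb"));cv2.imwrite("pics/w5.png",c["color"][:,:,::-1]); o=bot.observe();print(o["ee_pos"],o["ee_rot"],o["joint_positions"].round(2))
E
```

```text
[ 0.60104149 -0.11282067  0.11424254] [0.7241757  0.68961367 0.00077548 0.00139298] [-0.3   0.31  1.74 -0.    1.09 -0.25]
```

View pics/w5.png

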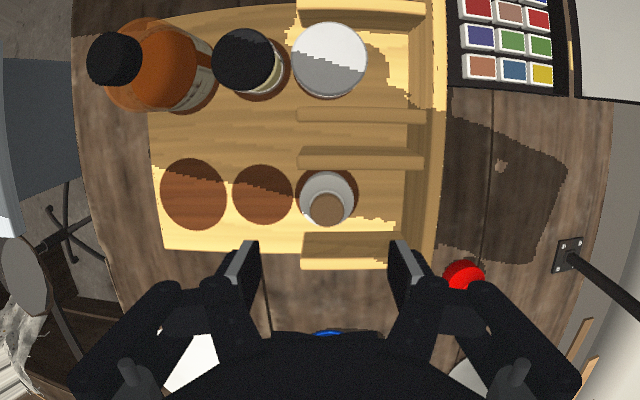

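w5: the cork is at (327,208) and the pads are at 250 and 398. The two niche walls are at rows 158 and 250, and the empty seats are at (193,193) and (262,193).

```bash
python3 - <<'E'
from h import *
import pickle
w=pickle.load(open("w5.pkl","rb")); t=imaging.capture("top"); w4=pickle.load(open("w4.pkl","rb"))
print("cork",[(1e3*at_z(ray(w,(327,208),True),z)[:2]).round(1).tolist() for z in(.05,.054)])
print("seats",[(1e3*at_z(ray(w,p,True),.008)[:2]).round(1).tolist() for p in((193,194),(262,194))])
print("tri",[(1e3*v).round(1) if i==0 else v for i,v in enumerate(tri([ray(w,(327,208),True),ray(w4,(326,283),True),ray(t,(354.4,187))]))], (1e3*tri([ray(w,(327,208),True),ray(w4,(326,283),True)])[0]).round(1))
E
```

```text
cork [[602.2, -110.3], [602.2, -108.9]]
seats [[484.0, -106.4], [547.8, -109.6]]
tri [array([ 602.4, -111.7,   48.7]), [np.float64(0.9), np.float64(1.1), np.float64(1.8)]] [ 602.3 -110.6   49.5]
```

Call:
apply_moves([
  [[0.75,1,1,25,0,0,0],[0.75,1,1,50,0,0,0],[0.75,1,1,75,0,0,0],[0.75,1,1,85,0,0,0],[0.75,1,1,85,0,0,0]],
])

```text
time: 16.85
ee_pos: [0.6, -0.1113, 0.0265]
ee_rot: [0.724, 0.69, -0.001, -0.001]
wrist_force: [-0.7, 0.0, 0.0]
opening: 0.748
finger_force: 0.0
```

Call:
apply_moves([
  [[0.75,0,0,6,0,0,0],[0.75,0,0,12,0,0,0],[0.75,0,0,16,0,0,0],[0.75,0,0,18,0,0,0],[0.75,0,0,18,0,0,0]],
])

```text
time: 17.35
ee_pos: [0.6006, -0.1115, 0.0091]
ee_rot: [0.724, 0.69, -0.0, -0.0]
wrist_force: [-0.6, -0.2, -0.2]
opening: 0.753
finger_force: 0.0
```

Call:
apply_moves([
  [[0.65,0,0,0,0,0,0],[0.6,0,0,0,0,0,0],[0.55,0,0,0,0,0,0],[0.5,0,0,0,0,0,0],[0.45,0,0,0,0,0,0]],
])

```text
time: 17.85
ee_pos: [0.6014, -0.1116, 0.0101]
ee_rot: [0.724, 0.69, 0.0, 0.0]
wrist_force: [-0.1, -0.4, 2.7]
opening: 0.464
finger_force: 47.9
```

Call:
apply_moves([
  [[0,0,0,0,0,0,0],[0,0,0,0,0,0,0],[0,0,0,0,0,0,0],[0,0,0,0,0,0,0],[0,0,0,0,0,0,0]],
])

```text
time: 18.35
ee_pos: [0.6014, -0.1117, 0.0101]
ee_rot: [0.724, 0.69, 0.0, 0.0]
wrist_force: [-1.0, -0.1, 6.1]
opening: 0.459
finger_force: 59.8
```

Call:
apply_moves([
  [[0,0,0,-4,0,0,0],[0,0,0,-30,0,0,0],[0,0,0,-75,0,0,0],[0,0,0,-120,0,0,0],[0,0,0,-135,0,0,0]],
])

```text
time: 18.85
ee_pos: [0.6037, -0.1124, 0.1494]
ee_rot: [0.724, 0.69, 0.002, 0.004]
wrist_force: [1.4, -0.2, -0.7]
opening: 0.459
finger_force: 60.7
```

Call:
apply_moves([
  [[0,-38,-25,0,0,0,0],[0,-76,-50,0,0,0,0],[0,-114,-75,0,0,0,0],[0,-152,-100,0,0,0,0],[0,-190,-125,0,0,0,0]],
])

```text
time: 19.35
ee_pos: [0.4643, -0.2955, 0.1425]
ee_rot: [0.724, 0.69, -0.0, -0.001]
wrist_force: [0.4, -0.7, -1.2]
opening: 0.46
finger_force: 60.7
```

Call:
apply_moves([
  [[0,-30,-20,0,0,0,0],[0,-37,-24,10,0,0,0],[0,-37,-24,50,0,0,0],[0,-37,-24,80,0,0,0],[0,-37,-24,95,0,0,0]],
])

```text
time: 19.85
ee_pos: [0.4381, -0.3278, 0.0445]
ee_rot: [0.724, 0.69, 0.0, -0.004]
wrist_force: [-0.6, 0.8, -1.3]
opening: 0.456
finger_force: 60.7
```

```bash
python3 - <<'E'
from h import *
for i in range(3): c=imaging.capture("wrist")
cv2.imwrite("pics/w6.png",c["color"][:,:,::-1]); o=bot.observe();print(o["ee_pos"],o["ee_rot"],o["wrist_force"],o["opening"])
for n in("top","wrist"):
    c=imaging.capture(n); W=n=="wrist"
    hsv=cv2.cvtColor(c["color"],cv2.COLOR_RGB2HSV); m=cv2.inRange(hsv,(0,0,150),(180,60,255))
    print(n,proj(c,np.array([.441,-.331,.008]),W).round(1),proj(c,o["ee_pos"],W).round(1))
E
```

```text
[ 0.44002817 -0.3294483   0.04757706] [ 7.24006740e-01  6.89790082e-01 -1.55140131e-05 -1.97056693e-03] [ 0.10713307  0.12835649 -1.59584869] 0.45580196900897646
top [435.5 248.8] [438.6 249. ]
wrist [324.7 223.5] [323.  248.9]
```

View pics/w6.png

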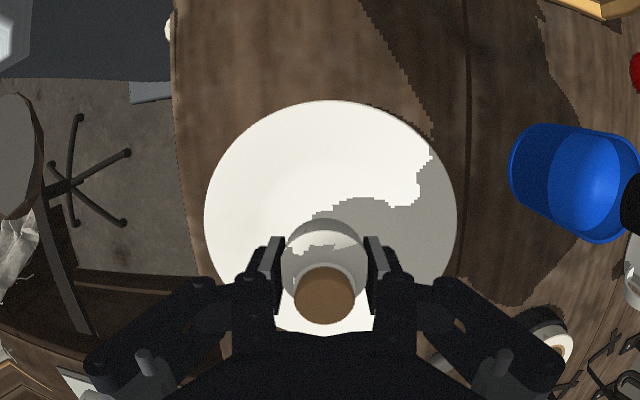

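w6: the pot is held upright between the pads (cork 326,295) over the saucer (cols 204–457). I'll fit the rim arc to refine the middle.

```bash
python3 - <<'E'
from h import *
c=imaging.capture("wrist")
hsv=cv2.cvtColor(c["color"],cv2.COLOR_RGB2HSV); m=cv2.inRange(hsv,(0,0,120),(180,50,255))
n,l,st,ce=cv2.connectedComponentsWithStats(m); i=l[150,300]
k=max(cv2.findContours((l==i).astype(np.uint8),0,cv2.CHAIN_APPROX_NONE)[0],key=len)[:,0]
P=np.array([at_z(ray(c,x,True),.019)[:2] for x in k if x[1]<215])*1e3
r=least_squares(lambda q:np.hypot(*(P-q[:2]).T)-q[2],[441,-331,80],loss="soft_l1")
print(r.x,np.abs(r.fun).mean())
o=bot.observe();print(o["ee_pos"],o["time"])
E
```

```text
[ 441.00970214 -330.62319681   78.8357327 ] 0.1803599618189007
[ 0.44231651 -0.33187771  0.05102875] 20.15
```

Call:
apply_moves([
  [[0,1,-1,12,0,0,0],[0,1,-1,24,0,0,0],[0,1,-1,32,0,0,0],[0,1,-1,36,0,0,0],[0,1,-1,37,0,0,0]],
])

```text
time: 20.65
ee_pos: [0.4392, -0.3293, 0.0111]
ee_rot: [0.724, 0.69, -0.0, -0.001]
wrist_force: [-0.5, 0.0, -2.0]
opening: 0.455
finger_force: 60.8
```

Call:
apply_moves([
  [[0,0,0,1,0,0,0],[0,0,0,2,0,0,0],[0,0,0,2,0,0,0],[0,0,0,2,0,0,0],[0,0,0,2,0,0,0]],
])

```text
time: 21.15
ee_pos: [0.4401, -0.3301, 0.0106]
ee_rot: [0.724, 0.69, 0.0, 0.0]
wrist_force: [-0.3, -1.4, -1.5]
opening: 0.457
finger_force: 60.8
```

Call:
apply_moves([
  [[0,0,0,0.5,0,0,0],[0,0,0,1,0,0,0],[0,0,0,1,0,0,0],[0,0,0,1,0,0,0],[0,0,0,1,0,0,0]],
])

```text
time: 21.65
ee_pos: [0.4401, -0.3301, 0.0103]
ee_rot: [0.724, 0.69, -0.0, 0.0]
wrist_force: [-1.8, 2.2, 4.8]
opening: 0.456
finger_force: 61.4
```

Contact. Release, then lift.

Call:
apply_moves([
  [[0.55,0,0,0,0,0,0],[0.65,0,0,0,0,0,0],[0.75,0,0,0,0,0,0],[0.75,0,0,0,0,0,0],[0.75,0,0,0,0,0,0]],
])

```text
time: 22.15
ee_pos: [0.4398, -0.3299, 0.0092]
ee_rot: [0.724, 0.69, 0.0, -0.0]
wrist_force: [-0.3, -0.4, -0.0]
opening: 0.752
finger_force: 0.0
```

Call:
apply_moves([
  [[0.75,0,0,-8,0,0,0],[0.75,0,0,-35,0,0,0],[0.75,0,0,-80,0,0,0],[0.75,0,0,-125,0,0,0],[0.75,0,0,-170,0,0,0]],
])

```text
time: 22.65
ee_pos: [0.4396, -0.3297, 0.1814]
ee_rot: [0.724, 0.69, -0.0, 0.0]
wrist_force: [0.3, 0.1, 0.3]
opening: 0.75
finger_force: 0.0
```

```bash
python3 - <<'E'
from h import *
for i in range(3): c=imaging.capture("wrist")
print([(d["p"],d["xy"]) for d in models.boxes_of("gilt_pot",c)]);o=bot.observe();print(o["ee_pos"],o["ee_rot"])
print("expected",proj(c,np.array([.441,-.331,.054]),True),proj(c,np.array([.441,-.331,.03]),True))
cv2.imwrite("pics/w7.png",c["color"][:,:,::-1])
E
```

```text
[(0.64, [551.6, 66.7]), (0.62, [319.1, 173.9])]
[ 0.44086482 -0.33080633  0.18179806] [7.24172393e-01 6.89614987e-01 7.83705515e-05 2.34712563e-03]
expected [319.22060232 181.35073171] [319.24809804 175.32131949]
```

View pics/w7.png

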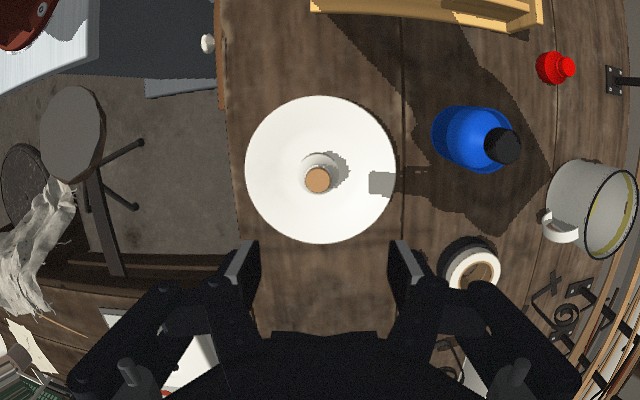

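w7: the pot stands upright in the middle of the saucer, with the cork at (317,180) against an expected (319,181). Next I return for the jar, turning back 90°.

Call:
apply_moves([
  [[0.75,41,-3,0,0,0,-0.143],[0.75,82,-6,0,0,0,-0.286],[0.75,123,-9,0,0,0,-0.429],[0.75,164,-12,0,0,0,-0.572],[0.75,205,-15,0,0,0,-0.715]],
])

```text
time: 23.35
ee_pos: [0.433, -0.1222, 0.177]
ee_rot: [0.435, 0.901, 0.0, -0.002]
wrist_force: [-0.6, 0.3, 0.3]
opening: 0.754
finger_force: 0.0
```

Call:
apply_moves([
  [[0.75,33,26,0,0,0,-0.143],[0.75,66,51,0,0,0,-0.286],[0.75,100,77,0,0,0,-0.429],[0.75,133,102,0,0,0,-0.572],[0.75,166,128,0,0,0,-0.715]],
])

```text
time: 23.85
ee_pos: [0.4308, 0.0867, 0.1771]
ee_rot: [0.092, 0.996, -0.0, -0.002]
wrist_force: [0.3, -0.4, 0.6]
opening: 0.746
finger_force: 0.0
```

Call:
apply_moves([
  [[0.75,9,40,0,0,0,-0.1408],[0.75,17,80,0,0,0,-0.1408],[0.75,17,80,40,0,0,-0.1408],[0.75,17,80,80,0,0,-0.1408],[0.75,17,80,100,0,0,-0.1408]],
])

```text
time: 24.35
ee_pos: [0.4264, 0.1665, 0.0739]
ee_rot: [0.024, 1.0, -0.001, -0.005]
wrist_force: [-0.1, 0.0, -0.0]
opening: 0.751
finger_force: 0.0
```

```bash
python3 - <<'E'
from h import *
for i in range(3): c=imaging.capture("wrist")
o=bot.observe();print(o["ee_pos"],o["ee_rot"])
cv2.imwrite("pics/w8.png",c["color"][:,:,::-1])
E
```

```text
[0.42799479 0.16629426 0.07615705] [ 2.44343160e-02  9.99693333e-01 -9.54872099e-04 -3.91052919e-03]
```

View pics/w8.png

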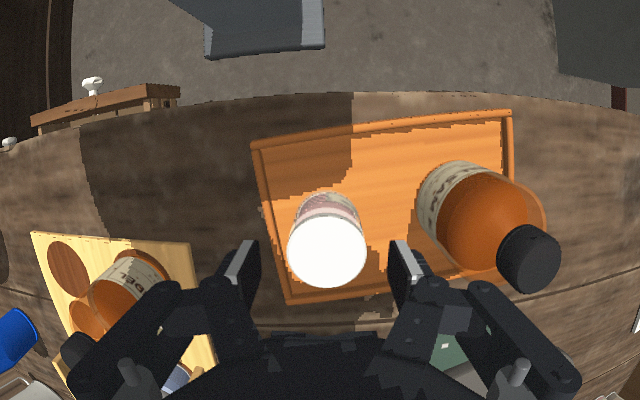

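w8: the jar lid (327,247) is centred between the pads (250 and 398), and the bottle is clear to the right.

Call:
apply_moves([
  [[0.75,0,0,15,0,0,0],[0.75,0,0,30,0,0,0],[0.75,0,0,45,0,0,0],[0.75,0,0,54,0,0,0],[0.75,0,0,54,0,0,0]],
])

```text
time: 25.0
ee_pos: [0.4309, 0.1667, 0.0249]
ee_rot: [0.025, 1.0, -0.0, -0.001]
wrist_force: [-0.6, 0.6, 0.1]
opening: 0.748
finger_force: 0.0
```

Call:
apply_moves([
  [[0.75,0,0,0,0,0,0],[0.75,0,0,0,0,0,0],[0.75,0,0,0,0,0,0],[0.75,0,0,0,0,0,0],[0.75,0,0,0,0,0,0]],
])

```text
time: 25.5
ee_pos: [0.4316, 0.167, 0.0256]
ee_rot: [0.024, 1.0, 0.0, 0.0]
wrist_force: [0.4, -0.3, -1.0]
opening: 0.749
finger_force: 0.0
```

Call:
apply_moves([
  [[0.75,0,0,2.5,0,0,0],[0.75,0,0,2.5,0,0,0],[0,0,0,2.5,0,0,0],[0,0,0,2.5,0,0,0],[0,0,0,2.5,0,0,0]],
])

```text
time: 26.0
ee_pos: [0.4318, 0.167, 0.023]
ee_rot: [0.025, 1.0, 0.0, 0.0]
wrist_force: [-0.5, 0.9, 0.9]
opening: 0.515
finger_force: 61.2
```

Call:
apply_moves([
  [[0,0,0,0,0,0,0],[0,0,0,0,0,0,0],[0,0,0,0,0,0,0],[0,0,0,0,0,0,0],[0,0,0,0,0,0,0]],
])

```text
time: 26.5
ee_pos: [0.4317, 0.1671, 0.023]
ee_rot: [0.024, 1.0, 0.0, 0.0]
wrist_force: [0.1, 0.4, 1.3]
opening: 0.514
finger_force: 61.2
```

Call:
apply_moves([
  [[0,0,0,-10,0,0,0],[0,0,0,-50,0,0,0],[0,0,0,-95,0,0,0],[0,0,0,-132,0,0,0],[0,-18,-39,-132,0,0,0]],
])

```text
time: 27.0
ee_pos: [0.4507, 0.1305, 0.1614]
ee_rot: [0.021, 1.0, 0.002, 0.006]
wrist_force: [2.2, 0.1, -1.8]
opening: 0.512
finger_force: 61.4
```

Call:
apply_moves([
  [[0,-18,-39,0,0,0,0],[0,-36,-78,0,0,0,0],[0,-54,-117,0,0,0,0],[0,-72,-156,0,0,0,0],[0,-90,-195,0,0,0,0]],
])

```text
time: 27.5
ee_pos: [0.5274, -0.0736, 0.1549]
ee_rot: [0.025, 1.0, 0.0, -0.001]
wrist_force: [1.6, 0.4, -0.9]
opening: 0.512
finger_force: 61.4
```

Call:
apply_moves([
  [[0,-12,-25,0,0,0,0],[0,-19.5,-39,0,0,0,0],[0,-19.5,-39,40,0,0,0],[0,-19.5,-39,80,0,0,0],[0,-19.5,-39,100,0,0,0]],
])

```text
time: 28.0
ee_pos: [0.542, -0.1103, 0.0511]
ee_rot: [0.024, 1.0, 0.001, -0.004]
wrist_force: [-0.4, -0.1, -1.8]
opening: 0.514
finger_force: 61.4
```

Call:
apply_moves([
  [[0,0,0,10,0,0,0],[0,0,0,20,0,0,0],[0,0,0,24,0,0,0],[0,0,0,26,0,0,0],[0,0,0,26,0,0,0]],
])

```text
time: 28.5
ee_pos: [0.5462, -0.1121, 0.0297]
ee_rot: [0.024, 1.0, -0.0, 0.001]
wrist_force: [0.2, -0.4, -0.6]
opening: 0.512
finger_force: 61.4
```

Call:
apply_moves([
  [[0,0,0,0,0,0,0],[0,0,0,0,0,0,0],[0,0,0,0,0,0,0],[0,0,0,0,0,0,0],[0,0,0,0,0,0,0]],
])

```text
time: 29.0
ee_pos: [0.5454, -0.112, 0.0289]
ee_rot: [0.024, 1.0, -0.0, 0.0]
wrist_force: [-0.2, 0.2, -1.6]
opening: 0.518
finger_force: 61.4
```

Call:
apply_moves([
  [[0,-0.7,0.5,1.5,0,0,0],[0,-0.7,0.5,3,0,0,0],[0,-0.7,0.5,3.8,0,0,0],[0,-0.7,0.5,3.8,0,0,0],[0,-0.7,0.5,3.8,0,0,0]],
])

```text
time: 29.5
ee_pos: [0.546, -0.1114, 0.025]
ee_rot: [0.024, 1.0, 0.0, -0.0]
wrist_force: [0.8, 1.1, 0.3]
opening: 0.517
finger_force: 61.7
```

Call:
apply_moves([
  [[0.75,0,0,0,0,0,0],[0.75,0,0,0,0,0,0],[0.75,0,0,0,0,0,0],[0.75,0,0,0,0,0,0],[0.75,0,0,0,0,0,0]],
])

```text
time: 30.0
ee_pos: [0.5462, -0.1115, 0.025]
ee_rot: [0.024, 1.0, -0.0, 0.0]
wrist_force: [-0.2, -0.6, 0.3]
opening: 0.751
finger_force: 0.0
```

Call:
apply_moves([
  [[0.75,0,0,-10,0,0,0],[0.75,0,0,-45,0,0,0],[0.75,0,0,-90,0,0,0],[0.75,0,0,-135,0,0,0],[0.75,0,0,-160,0,0,0]],
])

```text
time: 30.5
ee_pos: [0.5484, -0.1122, 0.1906]
ee_rot: [0.024, 1.0, -0.001, 0.004]
wrist_force: [0.3, -0.4, 0.2]
opening: 0.747
finger_force: 0.0
```

Call:
apply_moves([
  [[1,16,41,0,0,0,0],[1,31,82,0,0,0,0],[1,47,123,0,0,0,0],[1,62,164,0,0,0,0],[1,78,205,0,0,0,0]],
])

```text
time: 31.0
ee_pos: [0.4777, 0.0985, 0.186]
ee_rot: [0.025, 1.0, 0.0, 0.001]
wrist_force: [0.4, 1.1, 0.1]
opening: 0.998
finger_force: 0.0
```

Call:
apply_moves([
  [[1,16,41,0,0,0,0],[1,32,82,0,0,0,0],[1,48,123,0,0,0,0],[1,62,158,0,0,0,0],[1,62.5,163,0,0,0,0]],
])

```text
time: 31.5
ee_pos: [0.4222, 0.2662, 0.1859]
ee_rot: [0.022, 1.0, 0.001, 0.0]
wrist_force: [0.3, 0.4, 0.7]
opening: 1.0
finger_force: 0.0
```

Call:
apply_moves([
  [[1,0,0,0,0,0,0],[1,0,0,20,0,0,0],[1,0,0,40,0,0,0],[1,0,0,45,0,0,0],[1,0,0,45,0,0,0]],
])

```text
time: 32.0
ee_pos: [0.4235, 0.2615, 0.1392]
ee_rot: [0.025, 1.0, -0.001, -0.001]
wrist_force: [-0.2, 0.7, 0.2]
opening: 1.0
finger_force: 0.0
```

Call:
apply_moves([
  [[1,0,0,30,0,0,0],[1,0,0,60,0,0,0],[1,0,0,78,0,0,0],[1,0,0,84,0,0,0],[1,0,0,84,0,0,0]],
])

```text
time: 32.5
ee_pos: [0.4241, 0.2626, 0.0561]
ee_rot: [0.025, 1.0, -0.0, -0.0]
wrist_force: [0.1, -0.6, 0.1]
opening: 1.002
finger_force: 0.0
```

Call:
apply_moves([
  [[1,0,0,0,0,0,0],[1,0,0,0,0,0,0],[1,0,0,0,0,0,0],[1,0,0,0,0,0,0],[1,0,0,0,0,0,0]],
])

```text
time: 33.0
ee_pos: [0.424, 0.2631, 0.0564]
ee_rot: [0.024, 1.0, 0.0, 0.0]
wrist_force: [0.7, 0.1, -0.1]
opening: 0.997
finger_force: 0.0
```

Call:
apply_moves([
  [[1,0.8,-0.5,2.5,0,0,0],[1,0.8,-0.5,4.7,0,0,0],[1,0.8,-0.5,4.7,0,0,0],[0,0.8,-0.5,4.7,0,0,0],[0,0.8,-0.5,4.7,0,0,0]],
])

```text
time: 33.5
ee_pos: [0.4235, 0.2627, 0.0518]
ee_rot: [0.024, 1.0, 0.0, 0.0]
wrist_force: [1.9, 2.1, 1.1]
opening: 0.711
finger_force: 64.9
```

Call:
apply_moves([
  [[0,0,0,0,0,0,0],[0,0,0,0,0,0,0],[0,0,0,0,0,0,0],[0,0,0,0,0,0,0],[0,0,0,0,0,0,0]],
])

```text
time: 34.0
ee_pos: [0.4237, 0.2628, 0.0518]
ee_rot: [0.024, 1.0, 0.0, 0.001]
wrist_force: [0.9, 0.7, 3.3]
opening: 0.712
finger_force: 65.6
```

Call:
apply_moves([
  [[0,0,0,-10,0,0,0],[0,0,0,-50,0,0,0],[0,0,0,-95,0,0,0],[0,0,0,-130,0,0,0],[0,0,0,-142,0,0,0]],
])

```text
time: 34.5
ee_pos: [0.4246, 0.2633, 0.1973]
ee_rot: [0.024, 1.0, 0.001, 0.003]
wrist_force: [0.7, 0.5, -1.3]
opening: 0.71
finger_force: 66.3
```

Call:
apply_moves([
  [[0,-9,-44,0,0,0,0],[0,-18,-88,0,0,0,0],[0,-27,-132,0,0,0,0],[0,-36,-176,0,0,0,0],[0,-45,-220,0,0,0,0]],
])

```text
time: 35.0
ee_pos: [0.4552, 0.0391, 0.1912]
ee_rot: [0.024, 1.0, 0.0, -0.002]
wrist_force: [1.2, -0.4, -1.5]
opening: 0.709
finger_force: 66.3
```

Call:
apply_moves([
  [[0,-9,-44,0,0,0,0],[0,-18,-88,0,0,0,0],[0,-27,-126,0,0,0,0],[0,-31.5,-146,0,0,0,0],[0,-31.5,-147,0,0,0,0]],
])

```text
time: 35.5
ee_pos: [0.4802, -0.1099, 0.1913]
ee_rot: [0.026, 1.0, 0.0, -0.002]
wrist_force: [-0.5, 0.4, -1.9]
opening: 0.709
finger_force: 66.4
```

Call:
apply_moves([
  [[0,0,0,20,0,0,0],[0,0,0,60,0,0,0],[0,0,0,95,0,0,0],[0,0,0,115,0,0,0],[0,0,0,120,0,0,0]],
])

```text
time: 36.0
ee_pos: [0.4768, -0.1052, 0.0687]
ee_rot: [0.024, 1.0, 0.002, -0.005]
wrist_force: [-0.9, 0.5, -2.4]
opening: 0.716
finger_force: 66.3
```

Call:
apply_moves([
  [[0,0,0,5,0,0,0],[0,0,0,10,0,0,0],[0,0,0,14,0,0,0],[0,0,0,14,0,0,0],[0,0,0,14,0,0,0]],
])

```text
time: 36.5
ee_pos: [0.4819, -0.108, 0.06]
ee_rot: [0.025, 1.0, -0.0, 0.001]
wrist_force: [0.6, -0.5, -1.3]
opening: 0.713
finger_force: 66.4
```

Call:
apply_moves([
  [[0,-0.7,0.5,2,0,0,0],[0,-0.7,0.5,4,0,0,0],[0,-0.7,0.5,5,0,0,0],[0,-0.7,0.5,5,0,0,0],[0,-0.7,0.5,5,0,0,0]],
])

```text
time: 37.0
ee_pos: [0.4821, -0.1073, 0.0542]
ee_rot: [0.025, 1.0, 0.0, -0.0]
wrist_force: [-0.1, 0.1, -1.0]
opening: 0.713
finger_force: 66.4
```

Call:
apply_moves([
  [[0,-0.7,0,0,0,0,0],[0,-0.7,0,0.5,0,0,0],[0,-0.7,0,0.8,0,0,0],[0,-0.7,0,0.8,0,0,0],[0,-0.7,0,0.8,0,0,0]],
])

```text
time: 37.5
ee_pos: [0.4832, -0.1075, 0.0538]
ee_rot: [0.024, 1.0, -0.0, 0.0]
wrist_force: [-0.2, -0.1, 0.2]
opening: 0.713
finger_force: 66.6
```

Call:
apply_moves([
  [[1,0,0,0,0,0,0],[1,0,0,0,0,0,0],[1,0,0,0,0,0,0],[1,0,0,0,0,0,0],[1,0,0,0,0,0,0]],
])

```text
time: 38.0
ee_pos: [0.4829, -0.1074, 0.0535]
ee_rot: [0.024, 1.0, -0.0, 0.0]
wrist_force: [0.0, 1.2, 0.0]
opening: 1.002
finger_force: 0.0
```

Call:
apply_moves([
  [[1,0,0,-10,0,0,0],[1,0,0,-45,0,0,0],[1,0,0,-90,0,0,0],[1,0,0,-135,0,0,0],[1,0,0,-165,0,0,0]],
])

```text
time: 38.5
ee_pos: [0.4843, -0.1079, 0.2232]
ee_rot: [0.024, 1.0, -0.001, 0.003]
wrist_force: [0.1, 0.1, 0.7]
opening: 0.997
finger_force: 0.0
```

Call:
apply_moves([
  [[1,40,0,0,0,0,0],[1,60,0,0,0,0,0],[1,60,0,0,0,0,0],[1,60,0,0,0,0,0],[1,60,0,0,0,0,0]],
])

```text
time: 39.0
ee_pos: [0.4238, -0.1046, 0.2189]
ee_rot: [0.024, 1.0, -0.0, 0.001]
wrist_force: [0.1, -0.6, 0.6]
opening: 1.0
finger_force: 0.0
```

```bash
python3 - <<'E'
from h import *
for i in range(2): c=imaging.capture("wrist")
t=imaging.capture("scene")
b=cv2.resize(t["color"][130:350,190:450],None,fx=2,fy=2)
a=c["color"][20:380,100:560]
h=min(len(a),len(b)); cv2.imwrite("pics/w9.png",np.hstack([cv2.resize(a,(400,313)),cv2.resize(b,(370,313))])[:,:,::-1])
E
```

```text
(no output)
```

View pics/w9.png

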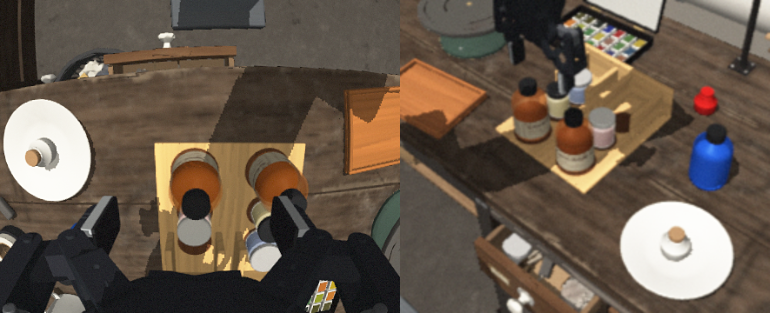

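The last picture shows the bottle and jar back on their seats, the pot in the middle of the saucer (right half, 677,240) and the other row untouched. Handing in.

```bash
python3 -c "
from cell import bot
print(bot.sign_off())"
```

```text
the job is handed in; nothing more can be done
None
```

The white pot stands upright in the middle of the saucer, the jar and bottle are back upright on their own seats, the other row was not touched, and the job is handed in at about 39 s.

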